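# Roll the cap strips home and hang up the roller

### The arm

A 6-joint arm with a two-finger parallel gripper is mounted at the origin on the work surface. World frame = base frame: x ahead of the robot, y to its left, z up, the work surface at z = 0. Lengths are in m, angles in rad, forces in N, time in s.
With the tool pointing down it reaches from about 0.25 to 0.775 m from the base axis. Payload 4 kg.
Tool frame: the origin (TCP) lies between the finger pads; the fingertips stand 14 mm ahead of it and the grasp point (between the pads) lies 5 mm behind it; z points along the fingers, y is the line along which they close (so a half turn about z gives the same grasp; the last joint's range is limited). The gripper opens to 94 mm and grips with 3 to 60 N. Pads are 16 mm wide; open, the fingers measure 119 mm over their backs; the gripper's body (75 mm by 177 mm) begins 78 mm behind the grasp point.
Start: joints at [1.037, 0.087, 1.371, -0, 1.684, -0.103], TCP at [0.23, 0.5, 0.22] pointing down, gripper open.
Joint ranges: [-3.1, 3.1], [-0.76, 2.03], [0.27, 2.55], [-1.08, 4.22], [0.17, 2.65], [-2.57, 2.57]. Speed limits (rad/s): [2.79, 2.79, 3.14, 3.14, 3.14, 3.14].

### API

Orientations are given as [roll, pitch, yaw] about the fixed x, y, z axes, in that order (R = Rz(yaw) Ry(pitch) Rx(roll)).
In Python, from bench import robot, snapshot gives the robot as it stands.
- The arm moves only by the tool carry_out, never from a script. Its argument "motion" is text: rows parted by semicolons, each of 4 numbers parted by spaces: the shift along the tool's x, y, z each as a share of 0.15 m, from -1 to 1, then the turn about the tool's z as a share of 180 degrees, from -1 to 1. A call has exactly 8 rows; each row is the pose to reach, as a shift and turn from the pose commanded when the call began, along the tool's axes at that moment, turning the shorter way round; what a row does not reach only later rows make up. A row lasts 1/10 s, in which the tool goes at most 50 mm and 8.59 degrees, less where a joint would pass 70% of its speed; a pose out of reach is approached as far as the arm can. A call with a number of a shift or a turn outside -1 to 1 is refused whole. A call with a gripper value outside its range is refused whole. "grip" is the opening, from -1 (shut) to 1 (fully open), set as the call begins (left out, the last holds). The fingers move at their own pace and stop on an object; the grip force is fixed at half the most. Time passes only in rows, so rows that repeat a pose let the fingers close, or fill a call up. It gives the time, the measured TCP pose, the force, the opening and the grip force at its end, in the units of the state.
- robot.get_obs(): the state, without advancing time (a new reading comes with each control period).
- snapshot(name): name is "scene" or "top"; returns a dict with "image" (420x560x3 uint8, red, green, blue), "fx", "fy", "cx", "cy" (pixels), "distortion" ([k1, k2, p1, p2, k3] as OpenCV has them; the pictures are not rectified), "pose" (4x4, takes a point from camera to world coordinates). Camera axes: x right, y up, looking along -z (the intrinsics and any distortion apply to the point x, -y, -z); pixel columns grow to the right and rows downward; lengths in m; the calibration is good to about 2 mm. A picture is of the moment at which its call begins. There is no depth.
- robot.close_job(): hands the job in; it is judged then, once.
The state is a dict: "time": time; "joint_positions": joint angles; "qvel": joint speeds; "joint_torque": joint torques, N m; "tool_pos": TCP position; "ee_rot": TCP orientation; "wrist_force": force on the tool from outside, world axes, zero at the start; "wrist_torque": the same for the moment, N m; "width": finger opening in m; "finger_force": force on a finger pad.
Only numpy, scipy, OpenCV 4.12 (cv2) and the standard library are available. Lean on these libraries where they do the work, as an engineer would, in place of code of your own. Each camera call takes 0.05 s, during which the arm holds its last target. There are 200 camera calls.

### The job

Take the hand roller out of its holder and roll it across the sample rack, pressing down steadily, until all five cap strips are flush with the rim. Then hang the roller by its crossbar across the two prongs of the sprung hanger and, still holding it, tug it gently straight down until the prongs have sunk to about half of their travel, never to their stop, and keep the pull for a moment. Let go so that it hangs quietly; leave the other things where they are, and do not press on the rack with the gripper or harder than 40 N with the roller.

Things in the scene. Friction and masses are not known exactly. Their poses are not given: they have to be found in the camera images.
- roller: Loose hand roller, ~0.25 kg, symmetrical, 138 mm tall; starts upright in the holder. Origin at the bottom of its wheel, mid-length; z up, y along axle and crossbar, x the rolling way. Rubber wheel 36 mm dia., 90 mm long; yoke 106 mm over all in y; steel bridge plate 56 (x) by 106 (y) mm at 58-66 mm height; on it a black T handle, 20 mm thick in x, to be pinched across that at its middle.
- roller_handle (a point): centre of the crossbar of the roller's T handle, 128 mm above the roller's origin; axes as the roller. Crossbar: 120 mm long in y, 118 to 138 mm above the roller's origin. Stem below it: 26 mm wide in y, from 66 to 118 mm.
- bar_underside (a point): middle of the crossbar's underside, 118 mm above the roller's origin; axes as the roller
- wheel (a joint): angle (rad) the roller's wheel has turned about its axle relative to the yoke, either sign; 1 rad is 18 mm of rolling
- holder: Fixed grey bench holder, 80 (x) by 140 (y) by 70 mm tall; origin at the centre of its underside. The roller's bridge plate rests on its two long walls, wheel hanging between them, axes as the holder, roller origin 12 mm above the table, 3 mm play. Lift the roller straight up 65 mm to clear it.
- rack: Fixed white sample rack, base 140 by 96 mm, body 128 (x) by 86 (y) mm, rim 48 mm high; origin at the centre of its underside, x along its length. Five grey cap strips lie across it, each 17 mm wide (x) and 76 mm long (y), centres at x = -40, -20, 0, 20, 40 mm, standing up to 5 mm proud of the white rim.
- rack_top (a point): centre of the rack at the height of its rim, 48 mm above the table, the level where the strips are flush; axes as the rack
- strip1 (a joint): how far (m) cap strip 1, at rack x = -40 mm, has been pressed down: 0 to 0.001 at the start (proud), 0.005 flush with the rim; it moves straight down against about 4 N of friction and stays where it is left
- strip2 (a joint): how far (m) cap strip 2, at rack x = -20 mm, has been pressed down: 0 to 0.001 at the start (proud), 0.005 flush with the rim; it moves straight down against about 4 N of friction and stays where it is left
- strip3 (a joint): how far (m) cap strip 3, at rack x = 0 mm, has been pressed down: 0 to 0.001 at the start (proud), 0.005 flush with the rim; it moves straight down against about 4 N of friction and stays where it is left
- strip4 (a joint): how far (m) cap strip 4, at rack x = 20 mm, has been pressed down: 0 to 0.001 at the start (proud), 0.005 flush with the rim; it moves straight down against about 4 N of friction and stays where it is left
- strip5 (a joint): how far (m) cap strip 5, at rack x = 40 mm, has been pressed down: 0 to 0.001 at the start (proud), 0.005 flush with the rim; it moves straight down against about 4 N of friction and stays where it is left
- hanger: Fixed stand of the sprung hanger, open to its -x side: base plate 8 mm thick, x = -25 to 110 mm, y = +-55 mm, and a post at x = 80 to 100 mm, 158 mm high. Origin on the table straight below the seat. Stand and holder may have changed sides of the table.
- hanger_seat (a point): Midway between the two prongs, level with their tops: 172 mm above the table unloaded, sinks with them; axes as the hanger. Prongs: 9 mm bars along x at y = +-35 mm (61 mm clear between), from a crosspiece at x = 62 mm (92 mm wide, top 5 mm above the seat) to upturned tips at x = -61 mm, 13 mm above the seat. The bar comes in over the tips from -x, stem between and bridge plate below the prongs.
- carriage (a joint): how far (m) the two prongs have sunk on their spring: 0 unloaded, 0.030 at the stop; about 400 N/m; the roller's weight alone sinks them 4 to 7 mm; they spring back when relieved
- jar: bystander: squat closed jar, 44 mm across, 55 mm tall; origin at the centre of its underside
- vial: bystander: closed jar, 38 mm across, 60 mm tall; origin at the centre of its underside
- tipbox: bystander: closed pipette-tip box 85 x 122 x 50 mm; origin at the centre of its underside
- beaker: bystander: clear beaker, 64 mm across, 75 mm tall; origin at the centre of its underside
- timer: bystander: flat bench timer 60 x 70 x 18 mm; origin at the centre of its underside
Things that resemble listed ones, but are neither listed nor needed, are in the scene too. What is shaped like the roller but turquoise or yellow is not meant.

How it is judged:
By the outcome, as a careful person would: the job done as asked, in the order asked, and still so for the second after the job is handed in, with the robot touching nothing.
It also fails if it takes over 61 s, if anything falls off the work surface, if the arm or the gripper's body presses on something with over 40 N, if the wrist force passes 120 N, or if a joint passes its speed limit or range.

## Working session

There is one attempt and no reset: what is moved stays moved. The work goes in short steps, Python scripts to look and compute and a tool call to move; the robot and the scene stay as the last step left them, time stands still between calls to the robot, and variables do not carry over. Pictures are saved under pics/ and viewed, at most 10 in all, crops included, and the job is handed in when it is done.

Besides the shell and the picture viewer there is one more tool, called after "Request:" as name(argument=value, ...) on one line, values as JSON. carry_out: Moves the arm, as the interface text tells. Shift numbers are shares of 0.15 m and turn numbers shares of 180 degrees, none past 1 either way. Its arguments: {"type":"object","properties":{"motion":{"type":"string"},"grip":{"type":"number"}},"required":["motion"]}

```bash
mkdir -p pics; ls
python3 - <<'E'
from bench import robot, snapshot
import cv2,pickle,numpy as np
for n in("scene","top"):
    s=snapshot(n); pickle.dump(s,open(f"{n}0.pkl","wb"))
    cv2.imwrite(f"pics/{n}0.png",cv2.resize(s["image"][:,:,::-1],(800,600),interpolation=cv2.INTER_CUBIC))
    print(n,s["fx"],s["cx"],s["cy"],s["distortion"],np.round(s["pose"],3))
print(robot.get_obs())
E
```

```text
pics
scene 475.0352944475588 274.93962624411284 209.17314848618955 [0.00237538 0.         0.         0.         0.        ] [[-0.073 -0.841  0.536  1.181]
 [ 0.997 -0.059  0.043  0.038]
 [-0.004  0.538  0.843  1.028]
 [ 0.     0.     0.     1.   ]]
top 383.3113797010437 277.36090624431534 221.785093297306 [-0.1017009  0.         0.         0.         0.       ] [[ 0.026  0.995 -0.096  0.496]
 [-1.     0.027  0.013 -0.003]
 [ 0.016  0.096  0.995  0.902]
 [ 0.     0.     0.     1.   ]]
{'time': 0.1, 'joint_positions': array([ 1.03689096e+00,  8.79010812e-02,  1.37210405e+00, -7.86370752e-06,
        1.68357189e+00, -1.03093072e-01]), 'qvel': array([ 1.77801045e-03, -5.94336222e-04, -5.40068168e-03,  3.84752677e-04,
       -9.59466484e-04, -1.78319869e-05]), 'joint_torque': array([ 1.62701243e-03, -3.41249979e+01, -3.03301978e+01,  7.19005382e-02,
        3.04327975e-02, -1.05145020e-04]), 'tool_pos': array([0.22945305, 0.49934573, 0.21840978]), 'ee_rot': array([-3.13961802e+00, -1.96438213e-04,  2.71077929e+00]), 'wrist_force': array([-0.52661072, -0.89402616, -0.25131565]), 'wrist_torque': array([-0.01806778, -0.03271375,  0.04127608]), 'finger_force': 0.0, 'width': 0.09422355594158102}
```

View pics/scene0.png

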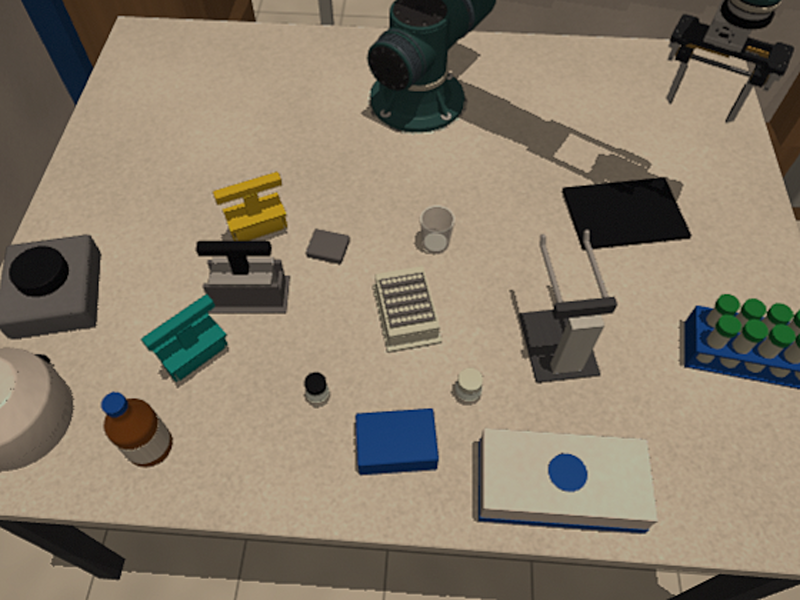

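View pics/top0.png

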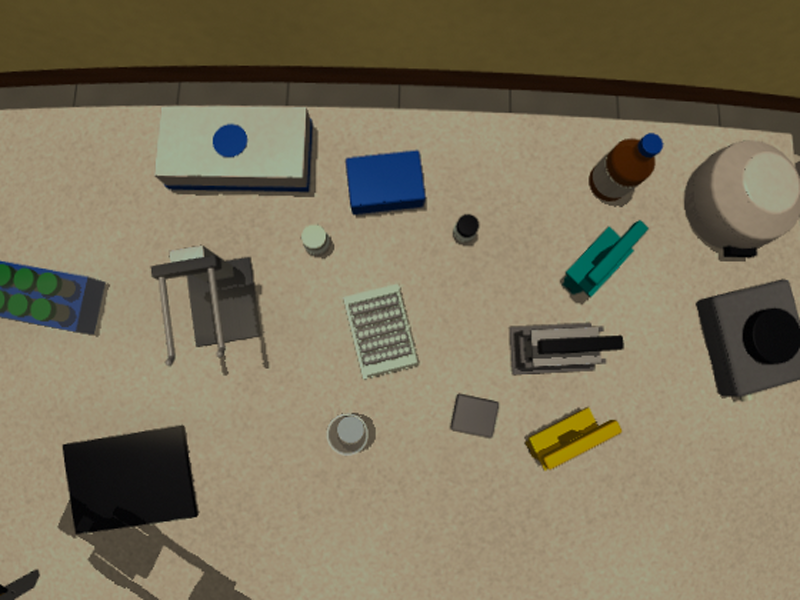

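Both views show the same layout. The black roller in its holder is at top (580,344) / scene (240,270), the rack at top (381,331) and the hanger at top (215,300), opening towards the robot. Next I'll take enlarged crops.

Run:
```python
import cv2,pickle,numpy as np
O={"top":[(98,145),(350,205),(216,194)],"scene":[(345,140),(126,155),(236,181)]}
for n,o in O.items():
    im=pickle.load(open(f"{n}0.pkl","rb"))["image"][:,:,::-1]
    im=cv2.convertScaleAbs(im,alpha=1.4,beta=15)
    c=lambda p,w,h:cv2.resize(im[p[1]:p[1]+h,p[0]:p[0]+w],None,fx=4,fy=4,interpolation=cv2.INTER_CUBIC)
    out=np.hstack([c(o[0],100,150),np.vstack([c(o[1],100,75),c(o[2],100,75)])])
    cv2.imwrite(f"pics/{n}_c.png",out)
```

```text
(no output)
```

View pics/top_c.png

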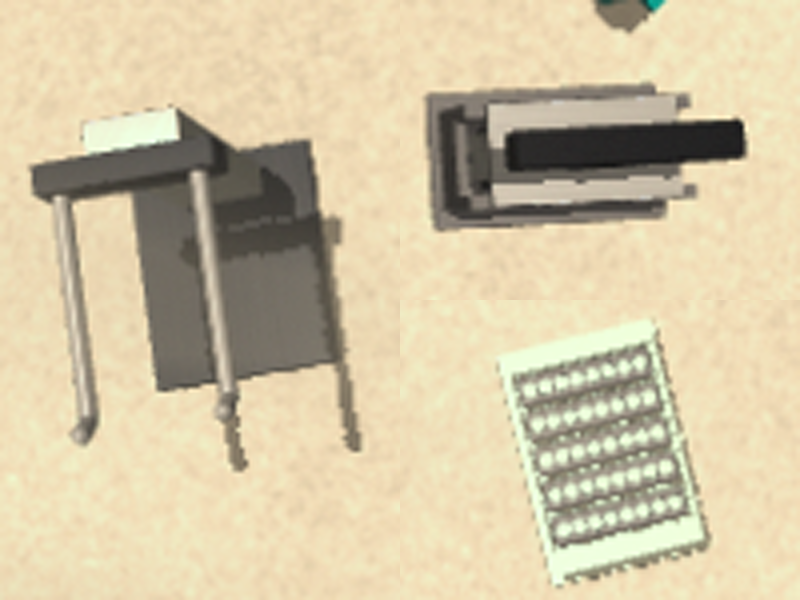

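View pics/scene_c.png

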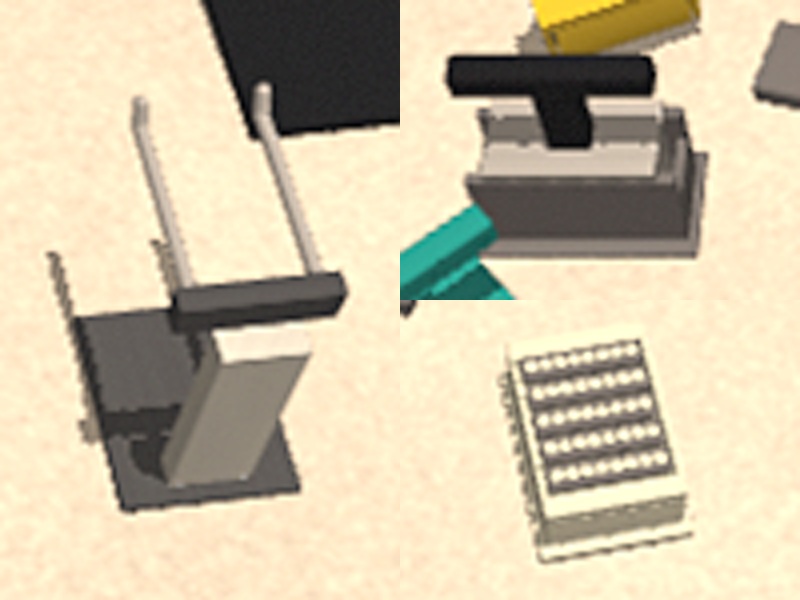

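The crops show the prong tips, plate corners, bar ends and strip rows clearly. I'll fit the poses from these.

```bash
cat > fit.py <<'E'
import cv2,pickle,numpy as np
from scipy.optimize import least_squares
S={n:pickle.load(open(f"{n}0.pkl","rb")) for n in("top","scene")}
def proj(n,P):
    s=S[n];T=np.linalg.inv(s["pose"]);F=np.diag([1,-1,-1.])
    K=np.array([[s["fx"],0,s["cx"]],[0,s["fy"],s["cy"]],[0,0,1]])
    return cv2.projectPoints(np.array(P,float),cv2.Rodrigues(F@T[:3,:3])[0],F@T[:3,3],K,np.array(s["distortion"]))[0][:,0]
def fit(name,obs,x0):
    def W(p,L):
        L=np.array(L)/1000;c,s=np.cos(p[2]),np.sin(p[2])
        return np.c_[p[0]+c*L[:,0]-s*L[:,1],p[1]+s*L[:,0]+c*L[:,1],L[:,2]]
    def res(p):
        return np.concatenate([(proj(n,W(p,[l for l,_ in o]))-[[off[0]+(u-t[0]+.5)/4-.5,off[1]+(v-t[1]+.5)/4-.5] for _,(u,v) in o]).ravel() for n,(off,t,o) in obs.items()])
    r=least_squares(res,x0,loss="soft_l1");print(name,r.x.round(4),np.degrees(r.x[2]).round(2));print(r.fun.reshape(-1,2).round(1).tolist())
    for n in obs:
        print("  only",n,fit1(n,obs,res,x0,W).round(4))
def fit1(n,obs,res,x0,W):
    i=0
    for k,(a,b,o) in obs.items():
        if k==n: sl=slice(i,i+2*len(o))
        i+=2*len(o)
    return least_squares(lambda p:res(p)[sl],x0,loss="soft_l1").x
if __name__=="__main__":
    fit("hanger",{"top":((98,145),(0,0),[((-25,55,8),(158,390)),((-25,-55,8),(338,360)),((110,-55,8),(310,142)),((-61,35,185),(82,437)),((-61,-35,185),(224,410)),((100,0,158),(131,115))]),
     "scene":((345,140),(0,0),[((110,-55,4),(125,509)),((110,55,4),(300,489)),((-25,-55,8),(78,318)),((-61,-35,185),(140,99)),((-61,35,185),(263,86))])},[.5,.25,.1])
    fit("bar",{"top":((350,205),(400,0),[((10,-60,150),(744,120)),((-10,-60,150),(747,158)),((10,60,130),(505,133)),((-10,60,130),(508,172))]),
     "scene":((126,155),(400,0),[((-10,-60,150),(447,57)),((-10,60,150),(655,56)),((10,-60,130),(450,96)),((10,60,130),(653,96))])},[.48,-.25,0])
    fit("holder",{"top":((350,205),(400,0),[((40,70,3),(428,95)),((-40,70,3),(438,230)),((-40,-70,3),(664,216)),((40,-70,3),(652,86))]),
     "scene":((126,155),(400,0),[((40,70,0),(697,257)),((-40,70,3),(708,154))])},[.48,-.25,0])
    fit("rack",{"top":((216,194),(400,300),[((40,38,53),(517,390)),((40,-38,53),(648,358)),((-40,38,53),(555,528)),((-40,-38,53),(687,502))]),
     "scene":((236,181),(400,300),[((-40,-38,53),(524,368)),((-40,38,53),(640,350)),((40,-38,53),(550,480)),((40,38,53),(672,460))])},[.5,0,.1])
E
python3 fit.py
```

```text
hanger [0.5602 0.2657 0.1948] 11.16
[[-0.4, -0.1], [0.3, -0.3], [-0.7, -1.7], [-0.8, 1.1], [-0.3, 1.8], [-0.7, -0.9], [-1.4, 1.4], [0.1, 1.3], [-2.0, -0.1], [-0.3, -1.0], [-0.6, -0.8]]
  only top [0.5602 0.2648 0.1911]
  only scene [0.5594 0.2676 0.2023]
bar [ 0.5369 -0.2738  0.072 ] 4.12
[[0.3, -0.2], [0.3, 0.2], [-0.7, -0.0], [-0.8, 0.1], [-0.2, -1.2], [-0.6, -1.0], [-0.2, 1.1], [0.4, 1.1]]
  only top [ 0.5369 -0.2742  0.0734]
  only scene [ 0.5367 -0.2734  0.066 ]
holder [ 0.5368 -0.2744  0.0752] 4.31
[[-0.6, 0.1], [-0.9, 0.2], [0.3, 0.4], [0.7, -0.5], [-0.0, 0.6], [-0.4, -0.4]]
  only top [ 0.5369 -0.2748  0.0757]
  only scene [ 0.5356 -0.274   0.0627]
rack [0.5591 0.0115 0.2722] 15.6
[[-0.1, 0.3], [0.3, 0.1], [-1.0, 0.7], [-0.7, -1.1], [-0.7, 0.7], [0.3, 0.1], [-0.9, 0.0], [-0.3, -0.4]]
  only top [0.5594 0.0106 0.2745]
  only scene [0.5588 0.0124 0.2721]
```

```bash
cat > plan.py <<'E'
"""plan(start,[targets]) : poses (x,y,z,yaw) commanded, tool down; each target = one call of 8 rows. Prints calls, returns final commanded pose."""
import numpy as np
from scipy.spatial.transform import Rotation as Ro
def plan(p,targets,ease=True,d=3):
    p=np.array(p,float)
    for t in targets:
        t=np.array(t,float)
        R=Ro.from_euler("xyz",[np.pi,0,p[3]]).as_matrix()
        f=np.r_[R.T@(t[:3]-p[:3])/.15,-(t[3]-p[3])/np.pi]
        s=np.linspace(1/8,1,8)
        if ease: s=np.minimum(1,np.linspace(1/7,8/7,8)); s=s*s*(3-2*s)
        rows=np.round(np.outer(s,f),d)+0.
        if abs(rows).max()>1: print("TOO BIG")
        print("; ".join(" ".join(f"{v:g}" for v in r) for r in rows))
        p=np.r_[p[:3]+R@rows[-1,:3]*.15,p[3]-rows[-1,3]*np.pi]
    print("end",p.round(4).tolist())
    return p
E
python3 - <<'E'
from plan import *
a=np.array([.23,.5,.22,2.711]);b=np.array([.537,-.274,.22,1.644])
plan(a,[a+(b-a)*k/6 for k in range(1,7)],ease=False,d=2)
E
```

```text
-0.08 -0.08 0 0.01; -0.17 -0.16 0 0.01; -0.25 -0.24 0 0.02; -0.33 -0.32 0 0.03; -0.42 -0.4 0 0.04; -0.5 -0.48 0 0.04; -0.59 -0.56 0 0.05; -0.67 -0.64 0 0.06
-0.1 -0.06 0 0.01; -0.19 -0.13 0 0.01; -0.29 -0.19 0 0.02; -0.39 -0.25 0 0.03; -0.48 -0.31 0 0.03; -0.58 -0.38 0 0.04; -0.68 -0.44 0 0.05; -0.78 -0.5 0 0.05
-0.11 -0.05 0 0.01; -0.21 -0.09 0 0.01; -0.32 -0.14 0 0.02; -0.42 -0.19 0 0.03; -0.53 -0.24 0 0.04; -0.63 -0.28 0 0.04; -0.74 -0.33 0 0.05; -0.84 -0.38 0 0.06
-0.11 -0.03 0 0.01; -0.23 -0.05 0 0.01; -0.34 -0.08 0 0.02; -0.45 -0.1 0 0.03; -0.56 -0.13 0 0.04; -0.68 -0.15 0 0.04; -0.79 -0.18 0 0.05; -0.9 -0.21 0 0.06
-0.12 0 0 0.01; -0.23 -0.01 0 0.01; -0.35 -0.01 0 0.02; -0.46 -0.02 0 0.03; -0.58 -0.02 0 0.03; -0.69 -0.02 0 0.04; -0.81 -0.03 0 0.05; -0.93 -0.03 0 0.05
-0.11 0.01 0 0.01; -0.23 0.03 0 0.01; -0.34 0.04 0 0.02; -0.46 0.05 0 0.03; -0.57 0.07 0 0.04; -0.69 0.08 0 0.04; -0.8 0.09 0 0.05; -0.92 0.1 0 0.06
end [0.5365, -0.2748, 0.22, 1.6429]
```

Request:
carry_out(motion="-0.08 -0.08 0 0.01; -0.17 -0.16 0 0.01; -0.25 -0.24 0 0.02; -0.33 -0.32 0 0.03; -0.42 -0.4 0 0.04; -0.5 -0.48 0 0.04; -0.59 -0.56 0 0.05; -0.67 -0.64 0 0.06", grip=0.06)

```text
time: 0.9
tool_pos: [0.2815, 0.3687, 0.2197]
ee_rot: [3.141, 0.0, 2.519]
wrist_force: [-0.5, 0.2, -0.9]
width: 0.0495
finger_force: 0.0
```

Request:
carry_out(motion="-0.1 -0.06 0 0.01; -0.19 -0.13 0 0.01; -0.29 -0.19 0 0.02; -0.39 -0.25 0 0.03; -0.48 -0.31 0 0.03; -0.58 -0.38 0 0.04; -0.68 -0.44 0 0.05; -0.78 -0.5 0 0.05")

```text
time: 1.7
tool_pos: [0.3327, 0.2398, 0.2197]
ee_rot: [3.141, 0.0, 2.362]
wrist_force: [0.1, 0.1, -0.3]
width: 0.0498
finger_force: 0.0
```

Request:
carry_out(motion="-0.11 -0.05 0 0.01; -0.21 -0.09 0 0.01; -0.32 -0.14 0 0.02; -0.42 -0.19 0 0.03; -0.53 -0.24 0 0.04; -0.63 -0.28 0 0.04; -0.74 -0.33 0 0.05; -0.84 -0.38 0 0.06")

```text
time: 2.5
tool_pos: [0.3824, 0.1109, 0.2196]
ee_rot: [3.141, 0.0, 2.173]
wrist_force: [0.3, -0.2, 0.2]
width: 0.0496
finger_force: 0.0
```

Request:
carry_out(motion="-0.11 -0.03 0 0.01; -0.23 -0.05 0 0.01; -0.34 -0.08 0 0.02; -0.45 -0.1 0 0.03; -0.56 -0.13 0 0.04; -0.68 -0.15 0 0.04; -0.79 -0.18 0 0.05; -0.9 -0.21 0 0.06")

```text
time: 3.3
tool_pos: [0.433, -0.0179, 0.2197]
ee_rot: [3.141, 0.0, 1.984]
wrist_force: [-0.5, 0.7, -0.3]
width: 0.0495
finger_force: 0.0
```

Request:
carry_out(motion="-0.12 0 0 0.01; -0.23 -0.01 0 0.01; -0.35 -0.01 0 0.02; -0.46 -0.02 0 0.03; -0.58 -0.02 0 0.03; -0.69 -0.02 0 0.04; -0.81 -0.03 0 0.05; -0.93 -0.03 0 0.05")

```text
time: 4.1
tool_pos: [0.4864, -0.147, 0.2195]
ee_rot: [3.142, -0.0, 1.83]
wrist_force: [-0.2, 0.6, -0.1]
width: 0.0502
finger_force: 0.0
```

Request:
carry_out(motion="-0.11 0.01 0 0.01; -0.23 0.03 0 0.01; -0.34 0.04 0 0.02; -0.46 0.05 0 0.03; -0.57 0.07 0 0.04; -0.69 0.08 0 0.04; -0.8 0.09 0 0.05; -0.92 0.1 0 0.06")

```text
time: 4.9
tool_pos: [0.5365, -0.2765, 0.2193]
ee_rot: [-3.142, -0.0, 1.64]
wrist_force: [-0.1, 0.4, -0.2]
width: 0.0496
finger_force: 0.0
```

Request:
carry_out(motion="0 0 0.03 0; 0 0 0.1 0; 0 0 0.2 0; 0 0 0.3 0; 0 0 0.4 0; 0 0 0.48 0; 0 0 0.54 0; 0 0 0.567 0")

```text
time: 5.7
tool_pos: [0.5356, -0.2746, 0.1329]
ee_rot: [-3.14, -0.001, 1.643]
wrist_force: [-0.4, 0.1, 0.3]
width: 0.0497
finger_force: 0.0
```

Run:
```python
from bench import robot, snapshot
import cv2,numpy as np
a=snapshot("scene")["image"][145:220,110:210,::-1]
b=snapshot("top")["image"][200:275,340:440,::-1]
f=lambda i:cv2.resize(cv2.convertScaleAbs(i,alpha=1.4,beta=15),None,fx=4,fy=4,interpolation=cv2.INTER_CUBIC)
cv2.imwrite("pics/g1.png",np.hstack([f(a),f(b)]));print(robot.get_obs()["tool_pos"])
```

```text
[ 0.53585348 -0.27494604  0.13372917]
```

View pics/g1.png

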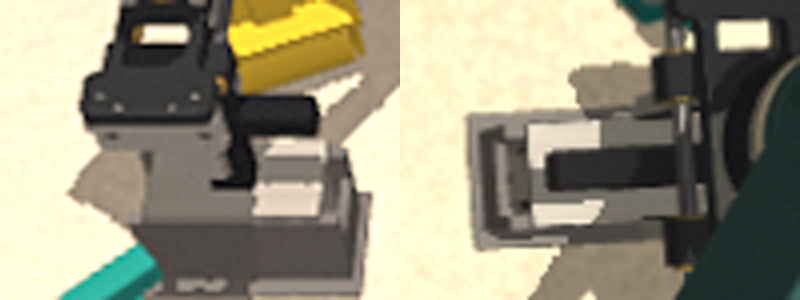

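The gripper straddles the bar centrally. Now I'll close and lift.

Request:
carry_out(motion="0 0 0 0; 0 0 0 0; 0 0 0 0; 0 0 0 0; 0 0 0 0; 0 0 0 0; 0 0 0 0; 0 0 0 0", grip=-1)

```text
time: 6.6
tool_pos: [0.5362, -0.2752, 0.1348]
ee_rot: [3.141, 0.0, 1.643]
wrist_force: [0.0, -0.2, 1.3]
width: 0.0197
finger_force: 30.0
```

Request:
carry_out(motion="0 0 -0.02 0; 0 0 -0.07 0; 0 0 -0.16 0; 0 0 -0.26 0; 0 0 -0.36 0; 0 0 -0.45 0; 0 0 -0.51 0; 0 0 -0.533 0")

```text
time: 7.4
tool_pos: [0.5366, -0.2754, 0.2164]
ee_rot: [3.139, 0.002, 1.643]
wrist_force: [0.4, 0.9, -3.5]
width: 0.0199
finger_force: 30.0
```

Run:
```python
from bench import robot
o=robot.get_obs();print({k:o[k] for k in("time","tool_pos","ee_rot","wrist_force","wrist_torque","width","finger_force")})
from plan import *
R=np.array([.5591,.0115]);y=.2722
ax=np.array([np.cos(y),np.sin(y)])
a=np.array([.5365,-.2748,.215,1.6429]);t=np.r_[R-ax*.045,.215,y+np.pi/2]
plan(a,[a+(t-a)*k/3 for k in (1,2,3)])
```

```text
{'time': 7.4, 'tool_pos': array([ 0.5366199 , -0.27544393,  0.21644413]), 'ee_rot': array([3.13915586e+00, 1.67328941e-03, 1.64269370e+00]), 'wrist_force': array([ 0.37419783,  0.94552585, -3.54691027]), 'wrist_torque': array([-0.07903404,  0.01105407, -0.07048977]), 'width': 0.01992400497112214, 'finger_force': 29.9946478754282}
0.034 0 0 -0.001; 0.121 0 0 -0.004; 0.241 -0.001 0 -0.008; 0.371 -0.001 0 -0.013; 0.49 -0.002 0 -0.017; 0.577 -0.002 0 -0.02; 0.611 -0.002 0 -0.021; 0.611 -0.002 0 -0.021
0.034 0.002 0 -0.001; 0.121 0.008 0 -0.004; 0.24 0.015 0 -0.008; 0.37 0.023 0 -0.013; 0.489 0.031 0 -0.017; 0.576 0.036 0 -0.02; 0.61 0.038 0 -0.021; 0.61 0.038 0 -0.021
0.034 0.004 0 -0.001; 0.12 0.016 0 -0.004; 0.239 0.031 0 -0.009; 0.367 0.048 0 -0.013; 0.486 0.063 0 -0.017; 0.572 0.074 0 -0.02; 0.606 0.078 0 -0.022; 0.606 0.078 0 -0.022
end [0.5157, -0.0006, 0.215, 1.844]
```

Request:
carry_out(motion="0.034 0 0 -0.001; 0.121 0 0 -0.004; 0.241 -0.001 0 -0.008; 0.371 -0.001 0 -0.013; 0.49 -0.002 0 -0.017; 0.577 -0.002 0 -0.02; 0.611 -0.002 0 -0.021; 0.611 -0.002 0 -0.021")

```text
time: 8.2
tool_pos: [0.5293, -0.1828, 0.2147]
ee_rot: [3.141, 0.0, 1.71]
wrist_force: [-0.1, -0.8, -3.1]
width: 0.0202
finger_force: 30.0
```

Request:
carry_out(motion="0.034 0.002 0 -0.001; 0.121 0.008 0 -0.004; 0.24 0.015 0 -0.008; 0.37 0.023 0 -0.013; 0.489 0.031 0 -0.017; 0.576 0.036 0 -0.02; 0.61 0.038 0 -0.021; 0.61 0.038 0 -0.021")

```text
time: 9.0
tool_pos: [0.5222, -0.0915, 0.2145]
ee_rot: [3.141, 0.0, 1.776]
wrist_force: [-0.1, 1.0, -2.9]
width: 0.0197
finger_force: 30.0
```

Request:
carry_out(motion="0.034 0.004 0 -0.001; 0.12 0.016 0 -0.004; 0.239 0.031 0 -0.009; 0.367 0.048 0 -0.013; 0.486 0.063 0 -0.017; 0.572 0.074 0 -0.02; 0.606 0.078 0 -0.022; 0.606 0.078 0 -0.022")

```text
time: 9.8
tool_pos: [0.5153, -0.0004, 0.2144]
ee_rot: [3.142, 0.0, 1.845]
wrist_force: [0.1, -0.0, -3.0]
width: 0.0192
finger_force: 30.0
```

Run:
```python
from bench import robot, snapshot
import cv2,numpy as np
a=snapshot("scene")["image"][150:270,220:340,::-1]
b=snapshot("top")["image"][170:290,210:330,::-1]
f=lambda i:cv2.resize(cv2.convertScaleAbs(i,alpha=1.4,beta=15),(400,400),interpolation=cv2.INTER_CUBIC)
cv2.imwrite("pics/g2.png",np.hstack([f(a),f(b)]));o=robot.get_obs();print(o["tool_pos"],o["ee_rot"],o["wrist_force"])
```

```text
[ 0.51538513 -0.00135639  0.21432929] [-3.14145400e+00  4.89959727e-04  1.84326113e+00] [-0.13970392  1.60138863 -2.87704795]
```

View pics/g2.png

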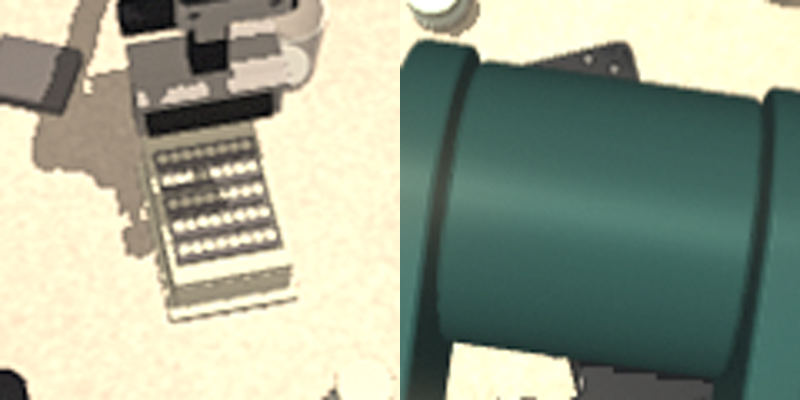

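The roller is level over strip 1, with its wheel at crop (210,115). Now I'll lower it.

Request:
carry_out(motion="0 0 0.02 0; 0 0 0.06 0; 0 0 0.11 0; 0 0 0.16 0; 0 0 0.2 0; 0 0 0.23 0; 0 0 0.25 0; 0 0 0.25 0")

```text
time: 10.7
tool_pos: [0.5151, -0.0009, 0.1763]
ee_rot: [-3.141, -0.0, 1.844]
wrist_force: [-0.1, 0.3, -3.3]
width: 0.0199
finger_force: 30.0
```

Request:
carry_out(motion="0 0 0.005 0; 0 0 0.01 0; 0 0 0.015 0; 0 0 0.02 0; 0 0 0.025 0; 0 0 0.03 0; 0 0 0.03 0; 0 0 0.03 0")

```text
time: 11.5
tool_pos: [0.5155, -0.001, 0.1726]
ee_rot: [3.141, 0.0, 1.844]
wrist_force: [-0.4, -0.7, 1.0]
width: 0.0196
finger_force: 30.0
```

Request:
carry_out(motion="0 0 0.003 0; 0 0 0.006 0; 0 0 0.009 0; 0 0 0.012 0; 0 0 0.015 0; 0 0 0.015 0; 0 0 0.015 0; 0 0 0.015 0")

```text
time: 12.3
tool_pos: [0.5156, -0.0009, 0.1707]
ee_rot: [3.141, 0.0, 1.844]
wrist_force: [-0.4, -0.1, 4.7]
width: 0.0198
finger_force: 30.0
```

Request:
carry_out(motion="0 0 0.002 0; 0 0 0.004 0; 0 0 0.006 0; 0 0 0.007 0; 0 0 0.007 0; 0 0 0.007 0; 0 0 0.007 0; 0 0 0.007 0")

```text
time: 13.1
tool_pos: [0.5161, -0.0008, 0.1707]
ee_rot: [3.139, 0.001, 1.844]
wrist_force: [-0.6, -0.1, 7.2]
width: 0.0198
finger_force: 30.0
```

Request:
carry_out(motion="0 0 0.005 0; 0 0 0.01 0; 0 0 0.015 0; 0 0 0.02 0; 0 0 0.02 0; 0 0 0.02 0; 0 0 0.02 0; 0 0 0.02 0")

```text
time: 13.9
tool_pos: [0.5173, -0.0005, 0.1705]
ee_rot: [3.134, 0.002, 1.844]
wrist_force: [-1.8, 0.6, 15.7]
width: 0.0201
finger_force: 30.0
```

Request:
carry_out(motion="0 0.01 0 0; 0 0.04 0 0; 0 0.07 0 0; 0 0.1 0 0; 0 0.13 0 0; 0 0.16 0 0; 0 0.19 0 0; 0 0.2 0 0")

```text
time: 14.7
tool_pos: [0.5462, 0.0076, 0.1705]
ee_rot: [3.134, 0.001, 1.844]
wrist_force: [-1.4, 1.2, 14.5]
width: 0.0201
finger_force: 30.0
```

Request:
carry_out(motion="0 0.01 0 0; 0 0.04 0 0; 0 0.08 0 0; 0 0.12 0 0; 0 0.16 0 0; 0 0.2 0 0; 0 0.23 0 0; 0 0.24 0 0")

```text
time: 15.5
tool_pos: [0.5798, 0.017, 0.1706]
ee_rot: [3.137, 0.001, 1.844]
wrist_force: [-2.4, 0.1, 15.6]
width: 0.0198
finger_force: 30.0
```

Request:
carry_out(motion="0 0.01 0 0; 0 0.04 0 0; 0 0.08 0 0; 0 0.12 0 0; 0 0.16 0 0; 0 0.19 0 0; 0 0.21 0 0; 0 0.22 0 0")

```text
time: 16.3
tool_pos: [0.6128, 0.0262, 0.1707]
ee_rot: [3.134, 0.001, 1.844]
wrist_force: [-0.9, 0.4, 13.7]
width: 0.0198
finger_force: 30.0
```

Request:
carry_out(motion="0 -0.01 0.007 0; 0 -0.04 0.007 0; 0 -0.09 0.007 0; 0 -0.14 0.007 0; 0 -0.19 0.007 0; 0 -0.24 0.007 0; 0 -0.28 0.007 0; 0 -0.3 0.007 0")

```text
time: 17.1
tool_pos: [0.5699, 0.0142, 0.1706]
ee_rot: [3.131, 0.002, 1.844]
wrist_force: [0.8, 1.4, 16.7]
width: 0.0198
finger_force: 30.0
```

Request:
carry_out(motion="0 -0.01 0 0; 0 -0.05 0 0; 0 -0.1 0 0; 0 -0.16 0 0; 0 -0.22 0 0; 0 -0.27 0 0; 0 -0.3 0 0; 0 -0.32 0 0")

```text
time: 17.9
tool_pos: [0.5241, 0.0013, 0.1705]
ee_rot: [3.13, 0.002, 1.844]
wrist_force: [-0.4, 1.6, 17.7]
width: 0.0197
finger_force: 30.0
```

Request:
carry_out(motion="0 -0.01 0 0; 0 -0.03 0 0; 0 -0.05 0 0; 0 -0.08 0 0; 0 -0.1 0 0; 0 -0.12 0 0; 0 -0.12 0 0; 0 -0.12 0 0")

```text
time: 18.7
tool_pos: [0.5069, -0.0036, 0.1706]
ee_rot: [3.13, 0.002, 1.844]
wrist_force: [-0.6, 2.2, 17.1]
width: 0.0197
finger_force: 30.0
```

Request:
carry_out(motion="0 0 -0.02 0; 0 0 -0.06 0; 0 0 -0.12 0; 0 0 -0.19 0; 0 0 -0.26 0; 0 0 -0.31 0; 0 0 -0.333 0; 0 0 -0.333 0")

```text
time: 19.5
tool_pos: [0.5041, -0.0042, 0.2157]
ee_rot: [3.14, 0.0, 1.844]
wrist_force: [0.3, 0.0, -2.6]
width: 0.0197
finger_force: 30.0
```

Run:
```python
from bench import robot
o=robot.get_obs();print(o["tool_pos"],o["ee_rot"],o["wrist_force"],o["wrist_torque"])
from plan import *
# commanded now
c=np.array([.5157,-.0006,.215-.15*(.25+.03+.015+.007+.02+.007-.333),1.844])
u=np.array([np.sin(c[3]),-np.cos(c[3])]); c[:2]+=u*.15*(.2+.24+.22-.3-.32-.12); print("cmd",c)
```

```text
[ 0.5041131  -0.00420974  0.21572997] [3.14032850e+00 4.32919068e-04 1.84371888e+00] [ 0.30907729  0.01672137 -2.64957526] [-0.03067336  0.01932897 -0.02725536]
cmd [ 0.50414506 -0.00383781  0.2156      1.844     ]
```

Run:
```python
from plan import *
h=np.array([.5602,.2657]);y=.1948;ax=np.array([np.cos(y),np.sin(y)])
a=np.array([.50415,-.00384,.2156,1.844]);t=np.r_[h-ax*.108,.2055,y+np.pi/2]
m=a+(t-a)*[.6,.5,0,.5]
plan(a,[m,t])
```

```text
0.047 0.002 0 0.001; 0.169 0.006 0 0.002; 0.335 0.012 0 0.005; 0.517 0.019 0 0.008; 0.683 0.025 0 0.01; 0.805 0.03 0 0.012; 0.852 0.031 0 0.012; 0.852 0.031 0 0.012
0.046 0.004 0.004 0.001; 0.166 0.013 0.013 0.003; 0.329 0.025 0.027 0.005; 0.507 0.039 0.041 0.008; 0.671 0.052 0.054 0.01; 0.791 0.061 0.064 0.012; 0.837 0.064 0.067 0.013; 0.837 0.064 0.067 0.013
end [0.4542, 0.2448, 0.2056, 1.7655]
```

Request:
carry_out(motion="0.047 0.002 0 0.001; 0.169 0.006 0 0.002; 0.335 0.012 0 0.005; 0.517 0.019 0 0.008; 0.683 0.025 0 0.01; 0.805 0.03 0 0.012; 0.852 0.031 0 0.012; 0.852 0.031 0 0.012")

```text
time: 20.3
tool_pos: [0.4733, 0.1209, 0.2145]
ee_rot: [-3.141, -0.0, 1.808]
wrist_force: [0.0, -0.8, -2.7]
width: 0.0197
finger_force: 30.0
```

Request:
carry_out(motion="0.046 0.004 0.004 0.001; 0.166 0.013 0.013 0.003; 0.329 0.025 0.027 0.005; 0.507 0.039 0.041 0.008; 0.671 0.052 0.054 0.01; 0.791 0.061 0.064 0.012; 0.837 0.064 0.067 0.013; 0.837 0.064 0.067 0.013")

```text
time: 21.1
tool_pos: [0.4539, 0.2446, 0.2047]
ee_rot: [-3.141, 0.0, 1.766]
wrist_force: [-0.2, 0.0, -3.2]
width: 0.0196
finger_force: 30.0
```

Run:
```python
from bench import robot, snapshot
import cv2,numpy as np,pickle
s=snapshot("scene")["image"][:,:,::-1]; o=pickle.load(open("scene0.pkl","rb"))["image"][:,:,::-1]
f=lambda i,k:cv2.resize(cv2.convertScaleAbs(i,alpha=1.4,beta=15),None,fx=k,fy=k,interpolation=cv2.INTER_CUBIC)
r=lambda i:f(i[183:251,250:318],5.88)[:300,:400]
A=np.vstack([r(o),r(s)]);B=f(s[130:280,340:440],4)
cv2.imwrite("pics/g3.png",np.hstack([A[:600,:399],B]));o=robot.get_obs();print(o["tool_pos"],o["ee_rot"],o["wrist_force"])
```

```text
[0.45406832 0.24392436 0.20477825] [-3.14129434e+00  7.85858687e-04  1.76493600e+00] [ 0.30384673 -0.74411175 -1.91311336]
```

View pics/g3.png

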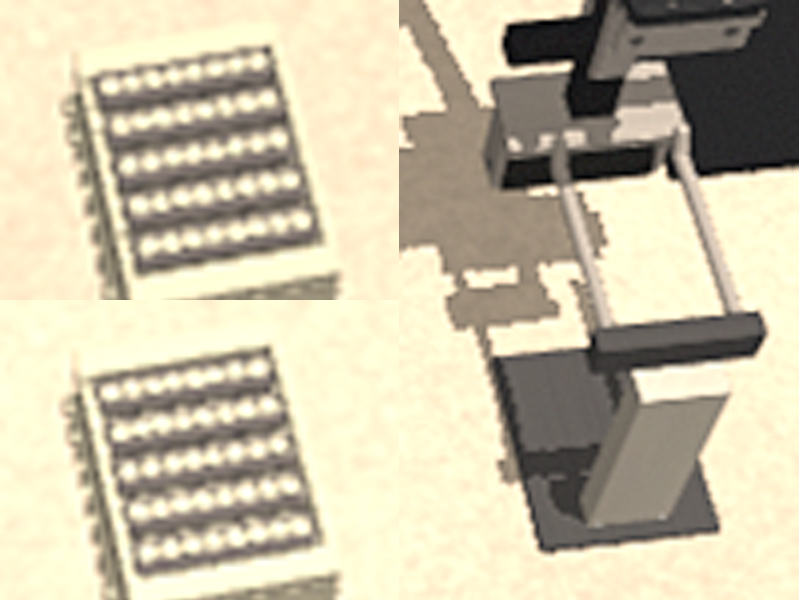

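All five strip rows sit lower than before, level with the rim. The roller stands in front of the prongs with its stem between the tips and its plate below them. Moving in.

Request:
carry_out(motion="0 0.02 0 0; 0 0.06 0 0; 0 0.12 0 0; 0 0.18 0 0; 0 0.25 0 0; 0 0.31 0 0; 0 0.35 0 0; 0 0.36 0 0")

```text
time: 21.95
tool_pos: [0.5076, 0.255, 0.2046]
ee_rot: [-3.141, 0.0, 1.765]
wrist_force: [-0.0, -0.1, -3.3]
width: 0.0199
finger_force: 30.0
```

Request:
carry_out(motion="0 0.02 0 0; 0 0.06 0 0; 0 0.12 0 0; 0 0.18 0 0; 0 0.25 0 0; 0 0.31 0 0; 0 0.35 0 0; 0 0.36 0 0")

```text
time: 22.75
tool_pos: [0.5606, 0.2654, 0.2045]
ee_rot: [-3.141, 0.0, 1.765]
wrist_force: [0.1, 0.6, -2.2]
width: 0.0197
finger_force: 30.0
```

Request:
carry_out(motion="0 0 0.02 0; 0 0 0.05 0; 0 0 0.08 0; 0 0 0.11 0; 0 0 0.13 0; 0 0 0.15 0; 0 0 0.16 0; 0 0 0.16 0")

```text
time: 23.55
tool_pos: [0.5597, 0.2653, 0.1807]
ee_rot: [-3.141, 0.0, 1.765]
wrist_force: [0.1, -0.5, -2.2]
width: 0.0197
finger_force: 30.0
```

Request:
carry_out(motion="0 0 0.01 0; 0 0 0.02 0; 0 0 0.03 0; 0 0 0.04 0; 0 0 0.05 0; 0 0 0.06 0; 0 0 0.06 0; 0 0 0.06 0")

```text
time: 24.35
tool_pos: [0.5599, 0.2654, 0.1723]
ee_rot: [3.141, -0.0, 1.765]
wrist_force: [0.1, 0.1, -0.0]
width: 0.0199
finger_force: 30.0
```

Request:
carry_out(motion="0 0 0.01 0; 0 0 0.02 0; 0 0 0.03 0; 0 0 0.04 0; 0 0 0.04 0; 0 0 0.04 0; 0 0 0.04 0; 0 0 0.04 0")

```text
time: 25.15
tool_pos: [0.5599, 0.2654, 0.1662]
ee_rot: [3.141, -0.0, 1.765]
wrist_force: [-0.3, 0.1, 1.7]
width: 0.0196
finger_force: 30.0
```

Run:
```python
from bench import robot, snapshot
import cv2,numpy as np
s=snapshot("scene")["image"][:,:,::-1]
cv2.imwrite("pics/g4.png",cv2.resize(cv2.convertScaleAbs(s[120:260,340:460],alpha=1.4,beta=15),None,fx=4,fy=4,interpolation=cv2.INTER_CUBIC));o=robot.get_obs();print(o["tool_pos"],o["ee_rot"],o["wrist_force"])
```

```text
[0.5599395  0.26540286 0.16611964] [ 3.14115983e+00 -1.07840492e-04  1.76518516e+00] [-0.70365387 -0.32081348  1.58684437]
```

View pics/g4.png

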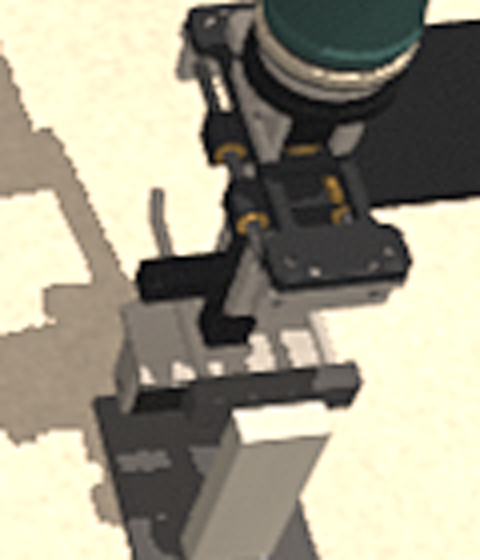

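The bar rests on both prongs. Force and height both put the sinkage at about 10.5 mm, so I'll go on to about 15 mm and hold.

Request:
carry_out(motion="0 0 0.008 0; 0 0 0.016 0; 0 0 0.024 0; 0 0 0.033 0; 0 0 0.033 0; 0 0 0.033 0; 0 0 0.033 0; 0 0 0.033 0")

```text
time: 26.0
tool_pos: [0.5599, 0.2654, 0.1612]
ee_rot: [3.141, -0.0, 1.765]
wrist_force: [-0.7, -0.4, 4.0]
width: 0.02
finger_force: 30.0
```

Request:
carry_out(motion="0 0 0 0; 0 0 0 0; 0 0 0 0; 0 0 0 0; 0 0 0 0; 0 0 0 0; 0 0 0 0; 0 0 0 0")

```text
time: 26.8
tool_pos: [0.5599, 0.2654, 0.1611]
ee_rot: [3.141, -0.0, 1.765]
wrist_force: [-0.8, -0.3, 3.5]
width: 0.0194
finger_force: 30.0
```

Request:
carry_out(motion="0 0 0 0; 0 0 0 0; 0 0 0 0; 0 0 0 0; 0 0 0 0; 0 0 0 0; 0 0 0 0; 0 0 0 0")

```text
time: 27.6
tool_pos: [0.5599, 0.2654, 0.161]
ee_rot: [3.141, -0.0, 1.765]
wrist_force: [1.1, 0.6, 3.9]
width: 0.0197
finger_force: 30.0
```

Request:
carry_out(motion="0 0 -0.01 0; 0 0 -0.02 0; 0 0 -0.03 0; 0 0 -0.04 0; 0 0 -0.05 0; 0 0 -0.058 0; 0 0 -0.058 0; 0 0 -0.058 0")

```text
time: 28.4
tool_pos: [0.5599, 0.2654, 0.1694]
ee_rot: [-3.142, -0.0, 1.765]
wrist_force: [2.0, 0.8, 0.4]
width: 0.02
finger_force: 30.0
```

Request:
carry_out(motion="0 0 0 0; 0 0 0 0; 0 0 0 0; 0 0 0 0; 0 0 0 0; 0 0 0 0; 0 0 0 0; 0 0 0 0", grip=-0.15)

```text
time: 29.2
tool_pos: [0.5598, 0.2654, 0.1697]
ee_rot: [3.142, -0.0, 1.765]
wrist_force: [-0.4, 1.2, 0.3]
width: 0.0396
finger_force: 0.0
```

Request:
carry_out(motion="0 0 -0.02 0; 0 0 -0.06 0; 0 0 -0.13 0; 0 0 -0.22 0; 0 0 -0.33 0; 0 0 -0.45 0; 0 0 -0.57 0; 0 0 -0.68 0")

```text
time: 30.0
tool_pos: [0.5601, 0.2655, 0.2744]
ee_rot: [3.139, -0.0, 1.765]
wrist_force: [0.4, -0.1, 0.2]
width: 0.0401
finger_force: 0.0
```

Request:
carry_out(motion="0 -0.05 -0.1 0; 0 -0.15 -0.15 0; 0 -0.3 -0.2 0; 0 -0.45 -0.2 0; 0 -0.6 -0.2 0; 0 -0.75 -0.2 0; 0 -0.85 -0.2 0; 0 -0.9 -0.2 0")

```text
time: 30.8
tool_pos: [0.426, 0.2391, 0.3033]
ee_rot: [3.139, -0.001, 1.766]
wrist_force: [0.1, -1.0, 0.6]
width: 0.0398
finger_force: 0.0
```

Run:
```python
from bench import robot, snapshot
import cv2,numpy as np
s=snapshot("scene")["image"][:,:,::-1];t=snapshot("top")["image"][:,:,::-1]
f=lambda i:cv2.resize(cv2.convertScaleAbs(i,alpha=1.4,beta=15),(400,533),interpolation=cv2.INTER_CUBIC)
cv2.imwrite("pics/g5.png",np.hstack([f(s[120:280,340:460]),f(t[140:300,90:210])]));o=robot.get_obs();print(o["tool_pos"],o["wrist_force"])
```

```text
[0.42675039 0.23925919 0.30297686] [-0.13087155 -0.06188125 -0.21616398]
```

View pics/g5.png

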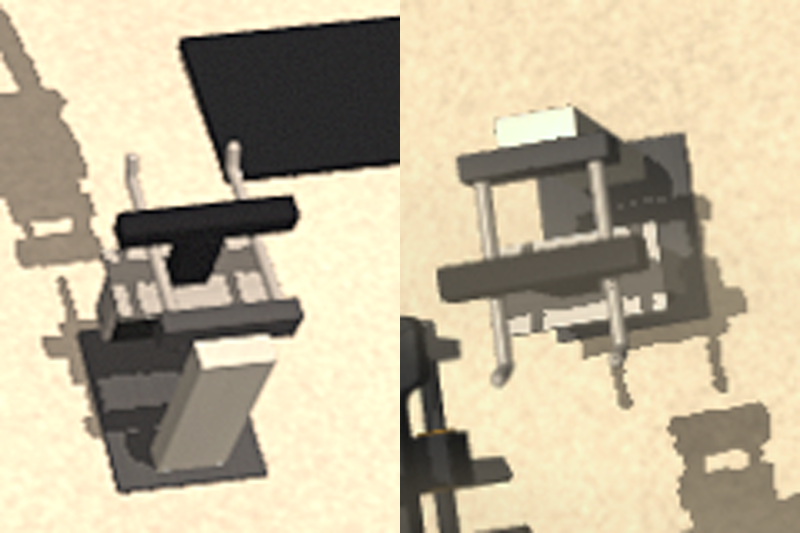

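The roller hangs level across both prongs, with its bar at crop (205,220) and (545,265). The gripper is clear, so I'm handing in.

Request:
carry_out(motion="0 0 0 0; 0 0 0 0; 0 0 0 0; 0 0 0 0; 0 0 0 0; 0 0 0 0; 0 0 0 0; 0 0 0 0")

```text
time: 31.7
tool_pos: [0.4274, 0.2393, 0.3017]
ee_rot: [3.142, -0.0, 1.765]
wrist_force: [-0.6, -0.4, -0.6]
width: 0.0399
finger_force: 0.0
```

```bash
python3 -c "
from bench import robot
print(robot.close_job())"
```

```text
the job is handed in; nothing more can be done
None
```

The job is handed in at about 32 s, with no verdict returned: I rolled all five strips flush at about 20 N, pulled the prongs down about 15 mm and held for roughly 2 s, and the roller now hangs freely on both prongs.

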